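# Start the leaning lag screw square in a mosaic panel's frame

### The arm

A 6-joint arm with a two-finger parallel gripper is mounted at the origin on the work surface. World frame = base frame: x ahead of the robot, y to its left, z up, the work surface at z = 0. Lengths are in m, angles in degrees, forces in N, time in s.
With the tool pointing down it reaches from about 0.3 to 0.75 m from the base axis. Payload 8.5 kg.
Tool frame: the origin (TCP) lies midway between the tips of the shut fingers; the grasp point (between the pads) lies 19 mm behind it (env.pinch_z is the z of the grasp point in the tool frame, in m); z points along the fingers, y is the line along which they close (so a half turn about z gives the same grasp; the last joint's range is limited). The gripper opens to 85 mm and grips with 20 to 120 N. Pads are 22 mm wide; open, the fingers measure 114 mm over their backs; the gripper's body (76 mm by 85 mm) begins 54 mm behind the grasp point. The pads swing forward as they close: fully open they stand 13 mm farther back than shut.
Start: joints at [-82.007, 21.807, 74.336, -0, 83.858, -12.336], TCP at [0.191, -0.516, 0.231] pointing down, gripper open.
Joint ranges: [-178.18, 178.18], [-50.72, 133.34], [12.68, 142.11], [-81.47, 261.47], [9.98, 163.14], [-165.26, 165.26]. Speed limits (degrees/s): [136.94, 136.94, 180, 180, 180, 180].

### API

Orientations are given as a 3x3 rotation matrix whose columns are the frame's x, y, z axes.
In Python, from rig import env gives the robot as it stands.
- The arm moves only by the tool arm_command, never from a script. Its argument "deltas" is a list of rows, each an object of numbers: "rx", "ry", "rz": the turn, a rotation vector about the tool's x, y, z in rad; "dx", "dy", "dz": the shift along the tool's x, y, z in m; "fingers": the finger opening in m, from 0 to 0.0854. In form: [{"rx": .., "ry": .., "rz": .., "dx": .., "dy": .., "dz": .., "fingers": ..}, ...]. A call has 1 to 12 rows; each row shifts and turns the commanded pose from where the row before left it, along the tool's axes as they then stand; what a row does not reach is not made up. A row lasts 1/10 s, in which the tool goes at most 50 mm and 8.59 degrees, less where a joint would pass 70% of its speed; a pose out of reach is approached as far as the arm can. A call is refused whole if a number of a shift passes 0.05 or a number of a turn 0.15, either way. A call with a gripper value outside its range is refused whole. The fingers move at their own pace and stop on an object; "squeeze" is the grip in N (left out, the last holds). Time passes only in rows, so rows that do not move let the fingers close. It gives the time, the measured TCP pose, the force, the opening and the grip force at its end, in the units of the state.
- env.observe(): the state, without advancing time (a new reading comes with each control period).
- env.get_image(name): name is "side" or "top"; returns a dict with "color" (400x640x3 uint8, blue, green, red), "camera_matrix" (3x3 intrinsics, pixels), "k1" (the pictures are not rectified: a ray, as slopes to the right and down, at radius r is drawn at 1 + k1 r^2 times it, then the intrinsics apply), "eye" and "orientation" of the camera in the world. Camera axes: x right, y up, looking along -z (the intrinsics and any distortion apply to the point x, -y, -z); pixel columns grow to the right and rows downward; lengths in m; the calibration is good to about 2 mm. A picture is of the moment at which its call begins. There is no depth.
- env.close_job(): hands the job in; it is judged then, once.
Trained networks look in a picture, given as the dict that the camera call returned (one of the last four; its "shot" number tells which), for a name from the list of things; names that differ only in an ending like _2 or _b are one class to them, and where a whole thing is asked for, a point or a joint stands for the part that bears it (a point fixed in the world has none). Each returns a list of dicts, best first, with "p" (0 to 1); they miss things now and then, are a little off and sometimes report something else, mostly with a low value. They report only what shows in the picture. A call takes as long as a camera call. They do not tell look-alikes from the thing itself.
- env.look_for(query, picture): "box" ([left, top, right, bottom] in pixels, round what is visible of it).
- env.tip_of(query, picture): "location" ([column, row] in pixels: a listed point, or the origin of a listed thing).
The state is a dict: "time_s": time; "q": joint angles; "qvel": joint speeds; "joint_efforts": joint torques, N m; "position": TCP position; "tool_rot": TCP orientation; "ft_force": force on the tool from outside, world axes, zero at the start; "wrist_torque": the same for the moment, N m; "grip_width": finger opening in m; "gripper_force": force on a finger pad.
Only numpy, scipy, OpenCV 4.12 (cv2) and the standard library are available. Lean on these libraries where they do the work, as an engineer would, in place of code of your own. Each camera call takes 0.05 s, during which the arm holds its last target. There are 200 camera calls.

### The job

One lag screw in the frame rail of the mosaic panel stands loose and crooked in its pilot hole. Take the square-handled driver from the tool block, fit its socket over that screw's head, bring the screw upright over its hole before you turn it, and start it with about a quarter turn clockwise. Leave it standing upright, put the driver back upright in its empty well in the block, and leave everything else where it is.

Things in the scene. Friction and masses are not known exactly. Their poses are not given: they have to be found in the camera images.
- driver: socket driver, about 0.25 kg, 140 mm tall, upright in a well of the block; origin at the centre of its lower end (the socket's mouth), z up its axis. x and y are square to the flats of handle and socket alike. Square handle of dark wood, 28 x 28 mm, from 70 to 140 mm above the origin; steel shank 13 mm thick; steel socket 26 mm square outside, from 0 to 26 mm.
- socket_seat (a point): on the driver's axis at the socket's ceiling, 18 mm above the mouth; meets screw_head when fully seated. The socket is a 19 mm square hole, flared to about 24 mm at the mouth over its lowest 7 mm. On the 16 mm head it has about 1.5 mm play to each side and 0.2 rad of turn play either way.
- block: wooden tool block 170 x 60 x 50 mm (x, y, z), fixed; origin under its centre, z up. Two equal square wells, 30 mm wide, 40 mm deep, chamfered 4 mm, at x = -50 and +50 mm: the driver stands in one, the tamper in the other (which is which varies), on the well's floor 10 mm above the block's origin.
- screw_head (a point): centre of the top of the loose screw's square steel head (16 x 16 mm, 10 mm high). z points up along the screw, x and y are square to the head's flats, so the socket fits at every 90 degrees. The screw stands 36 mm proud of the rail (head's top about 68 mm over the bench) and at first leans 0.15 to 0.23 rad in any direction.
- pilot_hole (a point): mouth of the loose screw's pilot hole, on top of the rail, 32 mm above the bench; z up. The screw leans about this point and is upright when its head is straight above it. It tips stiffly, with about 3 N sideways at the head, and stays where it is put.
- screw (a joint): turn of the loose screw about its axis, rad: 0 at the start, growing clockwise seen from above (screwing in). It takes about 0.12 N m.
- panel: mosaic panel, fixed: plywood 260 x 300 x 12 mm, origin under its centre. A rail 50 mm wide (x from -130 to -80 mm, top at 32 mm) runs along its near edge. On it at x = -105 mm are three screws, at y = -90, 0 and +90 mm in varying order: two already driven home (heads reach 12 mm over the rail) and the loose one, 36 mm proud.
- tamper: bystander: wooden tool with a round handle (30 mm thick) and a thick steel end, 140 mm tall, standing in the other well; origin at its lower end. Looks like the driver but is round all over.
- pot: bystander: white ceramic cup, 64 mm across, 45 mm tall, standing on the mosaic; origin under its centre.
- tray: bystander: grey plastic tray 90 x 80 x 30 mm; origin under its centre.
- weight: bystander: steel pressing weight, a disc 50 mm across and 30 mm tall, standing on the mosaic; origin under its centre.
- wrench: bystander: wrench lying on the bench; origin under its centre.
- bottle: bystander: white bottle 64 mm across, 170 mm tall; origin under its centre.
- jar: bystander: glass jar 72 mm across, 75 mm tall; origin under its centre.
- tile_box: bystander: cardboard box 110 x 80 x 45 mm; origin under its centre.
Mind the look-alikes: they are no part of the job. What is shaped like the driver but blue is not meant.

How it is judged (in metres and radians):
On the way, in this order (a step that is already met when the one before it is completed fails the run):
1. the driver's socket is seated over the loose screw's head and the screw has been brought upright (within 0.10 rad), before it is turned (distance between screw_head and socket_seat below 0.008 m and angle between driver's own z axis and vertical below 0.14 rad and angle between screw_head's own z axis and vertical below 0.1 rad and value of joint screw below 0.4 rad), for 0.2 s.
2. with the driver on its head the screw has been turned clockwise by about a quarter turn (at least 1.2 rad) (distance between screw_head and socket_seat below 0.008 m and angle between driver's own z axis and vertical below 0.14 rad and angle between screw_head's own z axis and vertical below 0.1 rad and value of joint screw above 1.2 rad), for 0.2 s.
At the end, for the whole second after the job is handed in: the loose screw has been turned clockwise by 1.2 to 2.4 rad and stands within 0.10 rad of upright; the driver stands at rest in a well of the block, fully down on the well's floor and within 0.15 rad of upright (angle between screw_head's own z axis and vertical below 0.1 rad and value of joint screw between 1.2 and 2.4 rad and z of driver in the frame of block between 0 and 0.018 m and horizontal distance between driver and block below 0.06 m and angle between driver's own z axis and vertical below 0.15 rad and linear speed of driver below 0.02 m/s); the robot touches nothing.
It fails at once if the screw is turned (more than 0.4 rad) while it leans more than 0.12 rad (value of joint screw above 0.4 rad and angle between screw_head's own z axis and vertical above 0.12 rad).
It fails at once if a bystander (the tamper included) is moved by more than 25 mm (distance of any of tamper, pot, tray, weight, wrench, bottle, jar, tile_box from where it was at the start of the episode above 0.025 m).
It also fails if it takes over 67 s, if anything falls off the work surface, if the arm or the gripper's body presses on something with over 40 N, if the wrist force passes 120 N, or if a joint passes its speed limit or range.

## Working session

There is one attempt and no reset: what is moved stays moved. The work goes in short steps, Python scripts to look and compute and a tool call to move; the robot and the scene stay as the last step left them, time stands still between calls to the robot, and variables do not carry over. Pictures are saved under pics/ and viewed, at most 12 in all, crops included, and the job is handed in when it is done.

Besides the shell and the picture viewer there is one more tool, called after ">>>" as name([rows], argument=value, ...), one row to a line, values as JSON. arm_command: Moves the arm, as the interface text tells. Its arguments: {"type":"object","properties":{"deltas":{"type":"array"},"squeeze":{"type":"number"}},"required":["deltas"]}

```bash
mkdir -p pics; ls
cat > h.py <<'E'
import numpy as np, cv2
from rig import env
def ray(im,px):
    K=np.array(im["camera_matrix"]);k1=im["k1"]
    p=np.array([(px[0]-K[0,2])/K[0,0],(px[1]-K[1,2])/K[1,1]]);u=p.copy()
    for _ in range(30): u=p/(1+k1*(u@u))
    d=np.array(im["orientation"])@np.array([u[0],-u[1],-1.]);return np.array(im["eye"]),d/np.linalg.norm(d)
def proj(im,P):
    K=np.array(im["camera_matrix"]);c=np.array(im["orientation"]).T@(np.array(P)-np.array(im["eye"]))
    u=np.array([c[0],-c[1]])/-c[2];u=u*(1+im["k1"]*(u@u));return np.array([K[0,0]*u[0]+K[0,2],K[1,1]*u[1]+K[1,2]])
def onz(im,px,z):
    e,d=ray(im,px);return e+d*(z-e[2])/d[2]
def tri(a,pa,b,pb):
    e1,d1=ray(a,pa);e2,d2=ray(b,pb)
    s=np.linalg.lstsq(np.c_[d1,-d2],e2-e1,rcond=None)[0];p=e1+s[0]*d1;q=e2+s[1]*d2
    return (p+q)/2,np.linalg.norm(p-q)
E
python3 - <<'E'
from h import *
np.set_printoptions(precision=4,suppress=True)
S=env.get_image("side");T=env.get_image("top")
cv2.imwrite("pics/s.png",S["color"]);cv2.imwrite("pics/t.png",T["color"])
for n,i in(("S",S),("T",T)):
    print(n,np.array(i["eye"]),np.array(i["orientation"]).tolist(),i["camera_matrix"],i["k1"])
    for q in["driver","tamper","block","screw_head","pilot_hole","panel","socket_seat"]:
        print(q,"box",[(np.round(d["box"]),round(d["p"],2)) for d in env.look_for(q,i)][:3] if q not in("pilot_hole","socket_seat") else "", "tip",[(np.round(d["location"],1),round(d["p"],2)) for d in env.tip_of(q,i)][:4])
print(env.pinch_z,env.observe()["tool_rot"])
E
```

```text
pics
S [0.1973 0.8566 0.841 ] [[-0.9200995751911982, 0.2558328436032138, -0.29659117968488274], [-0.39136091529823963, -0.5697014349287715, 0.722687283004913], [0.015918721993332594, 0.7810184576397619, 0.6243050240996838]] [[437.1373   0.     315.4533]
 [  0.     437.1373 205.1568]
 [  0.       0.       1.    ]] -0.021870329429106942
driver box [(array([415., 143., 428., 184.]), 0.81), (array([377., 144., 394., 183.]), 0.61), (array([385., 132., 397., 170.]), 0.49)] tip [(array([381.7, 184.4]), 0.67), (array([420.7, 181.6]), 0.53), (array([308.3, 180.3]), 0.26)]
tamper box [(array([349., 145., 356., 176.]), 0.79)] tip [(array([350.1, 188. ]), 0.63)]
block box [(array([338., 172., 396., 195.]), 0.72), (array([296., 247., 305., 257.]), 0.23)] tip [(array([363. , 187.5]), 0.64)]
screw_head box [] tip [(array([298. , 246.9]), 0.45)]
pilot_hole box  tip [(array([303.5, 260.4]), 0.5)]
panel box [(array([203., 201., 347., 304.]), 0.72)] tip [(array([274.1, 248.9]), 0.73)]
socket_seat box  tip [(array([380.6, 183.4]), 0.6), (array([418.4, 174.7]), 0.51)]
T [ 0.3148 -0.0032  1.064 ] [[0.0089
[... 574 characters left out ...]
)] tip [(array([408.7, 231.1]), 0.85)]
screw_head box [(array([271., 209., 277., 211.]), 0.49)] tip [(array([269.2, 210.6]), 0.54), (array([164.8, 268.9]), 0.5), (array([162.9, 195.6]), 0.41)]
pilot_hole box  tip [(array([273.5, 215.5]), 0.42), (array([417.5, 247.1]), 0.19)]
panel box [(array([220., 135., 348., 240.]), 0.8), (array([262., 139., 281., 158.]), 0.22)] tip [(array([284.5, 186.3]), 0.6), (array([439.2, 167.1]), 0.55), (array([481. , 202.5]), 0.47), (array([315.3, 168.8]), 0.29)]
socket_seat box  tip [(array([418.7, 245.6]), 0.77), (array([452.7, 242.9]), 0.58), (array([272.1, 214.8]), 0.19)]
-0.0187 [[ 0.9377  0.3474 -0.    ]
 [ 0.3474 -0.9377  0.    ]
 [-0.     -0.     -1.    ]]
```

View pics/s.png

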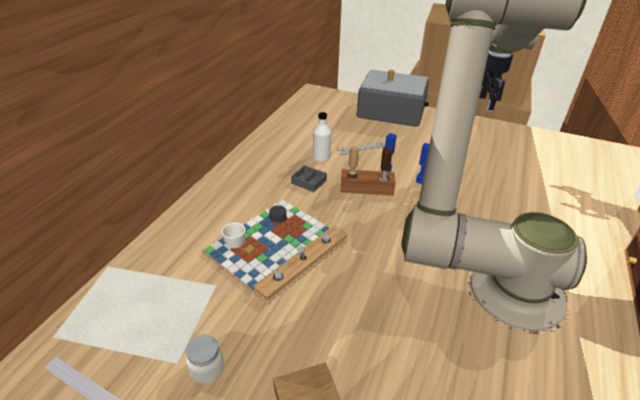

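View pics/t.png

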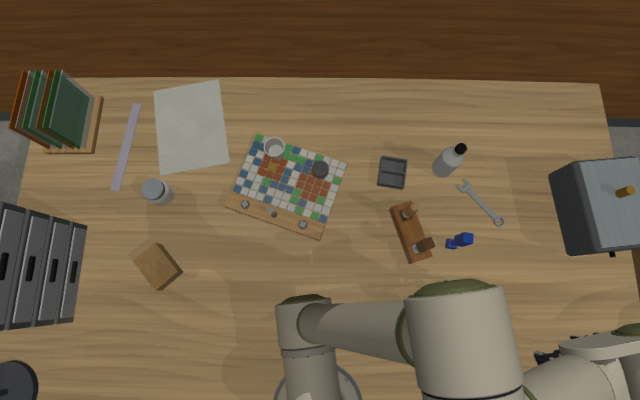

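The driver candidates are: the dark square handle in the block (side 387,165; top 424,245), the round tamper (side 353,160; top 406,212), and the blue look-alikes (side 425,163 and 391,140; top 460,240). I choose the dark square one and will check it in a close crop. The loose screw is the middle one (side 303,252; top 273,213).

Run:
```python
from h import *
s=cv2.imread("pics/s.png");t=cv2.imread("pics/t.png")
f=lambda i,x,y,w,h,k:cv2.resize(i[y:y+h,x:x+w],None,fx=k,fy=k,interpolation=cv2.INTER_CUBIC)
a=np.hstack([f(s,335,128,100,75,4),f(t,380,190,100,75,4)])
b=np.hstack([f(s,265,225,80,60,5),f(t,235,190,80,60,5)])
cv2.imwrite("pics/c1.png",np.vstack([a,b]))
```

```text
(no output)
```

View pics/c1.png

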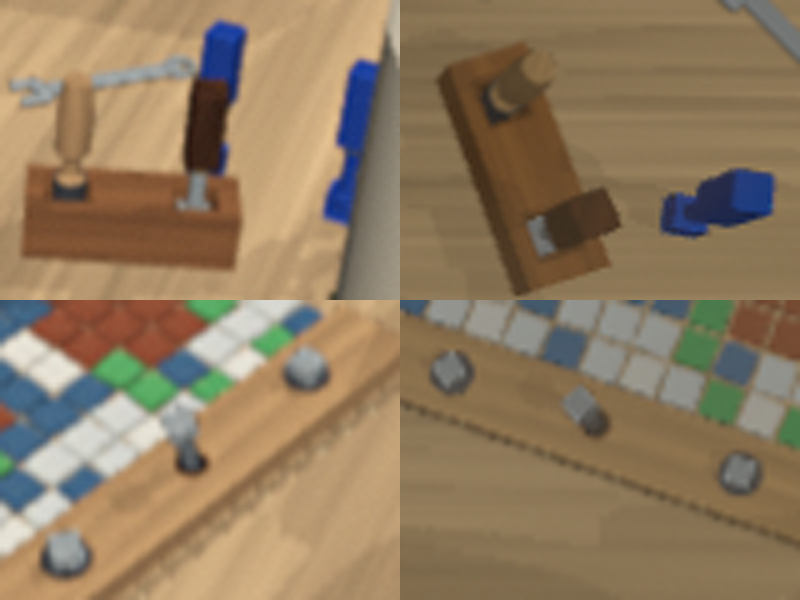

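The close crop confirms it. The dark-brown square handle with a steel square socket stands in the right well (side 387,165; top 424,245), and the round one is the tamper. The middle screw (side 298,247 head, 303,260 hole) leans, with driven ones at side (278,275) and (326,239). Next I measure by fitting silhouettes.

```bash
cat >> h.py <<'E'
from scipy.optimize import minimize
from scipy.spatial.transform import Rotation as Rn
def box(w,d,z0,z1):
    return np.array([[x*w/2,y*d/2,z] for x in(-1,1) for y in(-1,1) for z in(z0,z1)])
def hullmask(im,P,roi,k=8):
    x,y,w,h=roi;p=np.array([proj(im,q) for q in P]);p=((p-[x-.5,y-.5])*k)
    m=np.zeros((h*k,w*k),np.uint8);cv2.fillConvexPoly(m,cv2.convexHull(np.round(p*16).astype(np.int32)),255,shift=4)
    return cv2.resize(m,(w,h),interpolation=cv2.INTER_AREA)/255.
def fit(views,model,x0,steps):
    """views: (im,roi,softmask,weight or None)"""
    def c(v):
        P=model(v);e=0
        for im,roi,m,w in views:
            d=(hullmask(im,P,roi)-m)**2
            e+=(d*w).sum() if w is not None else d.sum()
        return e
    s=np.array([x0]+[np.array(x0)+np.eye(len(x0))[i]*steps[i] for i in range(len(x0))])
    r=minimize(c,x0,method="Nelder-Mead",options=dict(initial_simplex=s,xatol=1e-4,fatol=1e-3,maxiter=600));return r.x,r.fun
def crop(im,roi):
    x,y,w,h=roi;return im["color"][y:y+h,x:x+w].astype(float)
E
python3 - <<'E'
from h import *
np.set_printoptions(precision=4,suppress=True)
S=env.get_image("side");T=env.get_image("top")
import pickle;pickle.dump((S,T),open("im0.pkl","wb"))
# initial guesses
print("driver base",onz(T,(416.4,247.8),.01),onz(S,(381.7,184.4),.01))
print("block",onz(T,(408.7,231.1),0),onz(S,(363,187.5),0))
print("hole",onz(T,(273.5,215.5),.032),onz(S,(303.5,260.4),.032))
print("tilt head",tri(T,(269.2,210.6),S,(298,246.9)))
print("drv heads T",onz(T,(245,204.5),.044),onz(T,(303,224.7),.044),"S",onz(S,(278,275.5),.044),onz(S,(326.3,238.8),.044))
print("blue",onz(T,(450,244),0.01),onz(S,(420,182),0.01), "blue2 top S",onz(S,(391,137),.14),"T",onz(T,(468,236),.14))
# colour samples
for n,i,pts in(("S",S,[(387,158),(385,165),(391,140),(363,183),(360,174),(300,247),(278,274),(288,262),(326,238)]),("T",T,[(424,246),(430,243),(408,225),(400,215),(270,210),(302,224),(245,204),(285,214)])):
    for p in pts: print(n,p,i["color"][p[1],p[0]])
E
```

```text
driver base [ 0.4328 -0.2843  0.01  ] [ 0.4378 -0.2931  0.01  ]
block [ 0.4835 -0.2664  0.    ] [ 0.4916 -0.2651  0.    ]
hole [0.5208 0.1335 0.032 ] [0.5209 0.141  0.032 ]
tilt head (array([0.5309, 0.1416, 0.0745]), np.float64(0.009343870500206634))
drv heads T [0.5501 0.216  0.044 ] [0.4924 0.0464 0.044 ] S [0.5519 0.223  0.044 ] [0.4933 0.0544 0.044 ]
blue [ 0.4445 -0.3842  0.01  ] [ 0.3262 -0.3583  0.01  ] blue2 top S [ 0.4461 -0.3771  0.14  ] T [ 0.4495 -0.386   0.14  ]
S (387, 158) [24 34 55]
S (385, 165) [26 36 59]
S (391, 140) [132  57  30]
S (363, 183) [ 46  73 114]
S (360, 174) [ 57  89 135]
S (300, 247) [165 167 163]
S (278, 274) [164 165 161]
S (288, 262) [ 97 141 180]
S (326, 238) [160 161 156]
T (424, 246) [33 50 68]
T (430, 243) [37 56 80]
T (408, 225) [ 43  79 113]
T (400, 215) [36 49 66]
T (270, 210) [114 117 116]
T (302, 224) [117 120 118]
T (245, 204) [118 120 118]
T (285, 214) [ 73 106 130]
```

```bash
cat > f0.py <<'E'
from h import *
import pickle
np.set_printoptions(precision=4,suppress=True)
S,T=pickle.load(open("im0.pkl","rb"))
def driver(v):
    x,y,yaw=v;return box(.028,.028,.08,.15)@Rn.from_euler("z",yaw).as_matrix().T+[x,y,0]
def dmask(im,roi,lo,hi):
    c=crop(im,roi);return np.clip((hi-c[...,2])/(hi-lo),0,1)*(c[...,0]<75)
for n,im,roi,lo,hi in(("S",S,(372,140,30,36),60,105),("T",T,(408,228,32,32),75,100)):
    m=dmask(im,roi,lo,hi)
    for y0 in(0.2,.6,1.,1.4):
        r=fit([(im,roi,m,None)],driver,[.435,-.288,y0],[.006,.006,.2]);print("drv",n,r,m.sum())
def head(v):
    x,y,yaw=v;return box(.016,.016,.034,.044)@Rn.from_euler("z",yaw).as_matrix().T+[x,y,0]
def gmask(im,roi):
    c=crop(im,roi);r=(c[...,2]-c[...,0])/c[...,2]   # warm -> wood
    return np.clip((.30-r)/.22,0,1)*np.clip((c[...,2]-40)/30,0,1)
for n,im,rs,ps in(("S",S,[(270,267,16,16),(318,231,17,16)],[(.552,.223),(.493,.054)]),("T",T,[(237,197,16,15),(295,217,16,15)],[(.55,.216),(.492,.046)])):
    for roi,p in zip(rs,ps):
        m=gmask(im,roi)
        for y0 in(.2,.6,1.,1.4): print("head",n,fit([(im,roi,m,None)],head,[*p,y0],[.004,.004,.2]),m.sum())
E
python3 f0.py
```

```text
drv S (array([ 0.4326, -0.282 ,  0.209 ]), np.float64(16.891358024691357)) 199.97777777777782
drv S (array([ 0.4325, -0.2819,  0.2016]), np.float64(17.014018539877824)) 199.97777777777782
drv S (array([ 0.4323, -0.2815,  1.77  ]), np.float64(17.045385962663932)) 199.97777777777782
drv S (array([ 0.4325, -0.2819,  1.7788]), np.float64(16.900708274595242)) 199.97777777777782
drv T (array([ 0.4292, -0.2769,  0.3679]), np.float64(23.2383415609381)) 209.76
drv T (array([ 0.4295, -0.2768,  0.3763]), np.float64(23.246015532487505)) 209.76
drv T (array([ 0.4294, -0.2768,  0.3751]), np.float64(23.205449596309112)) 209.76
drv T (array([ 0.4294, -0.2769,  1.9445]), np.float64(23.26937577854671)) 209.76
head S (array([0.5548, 0.2188, 0.1337]), np.float64(28.729718463581385)) 88.67438878109434
head S (array([0.555 , 0.2186, 0.9261]), np.float64(26.649510619620262)) 88.67438878109434
head S (array([0.5551, 0.2185, 0.9026]), np.float64(26.664735179045053)) 88.67438878109434
head S (array([0.5549, 0.2192, 1.7241]), np.float64(28.830200756024098)) 88.67438878109434
head S (array([ 0.4974,  0.0486, -0
[... 348 characters left out ...]
.553 , 0.2175, 0.0612]), np.float64(5.239174572612178)) 48.9831763101213
head T (array([0.5528, 0.2182, 0.5042]), np.float64(6.102680658473503)) 48.9831763101213
head T (array([0.5531, 0.2178, 1.2257]), np.float64(6.436538755067044)) 48.9831763101213
head T (array([0.5527, 0.2175, 1.6393]), np.float64(5.240362108560074)) 48.9831763101213
head T (array([ 0.495 ,  0.0487, -0.4556]), np.float64(6.6606044334846)) 49.49663131377361
head T (array([0.4941, 0.0484, 1.0959]), np.float64(6.78268686190191)) 49.49663131377361
head T (array([0.4944, 0.0487, 1.1048]), np.float64(6.4844262025000186)) 49.49663131377361
head T (array([0.4946, 0.0488, 1.1541]), np.float64(6.442960189059364)) 49.49663131377361
```

>>> arm_command([
  {"dx":0.0256,"dy":-0.0115,"fingers":0.085},
  {"dx":0.0256,"dy":-0.0115},
  {"dx":0.0256,"dy":-0.0115},
  {"dx":0.0256,"dy":-0.0115},
  {"dx":0.0256,"dy":-0.0115},
  {"dx":0.0256,"dy":-0.0115},
  {"dx":0.0256,"dy":-0.0115},
  {"dx":0.0256,"dy":-0.0115},
  {"dx":0.0256,"dy":-0.0115},
  {"dx":0.0256,"dy":-0.0115},
  {"dx":0.0256,"dy":-0.0119},
  {"dx":0.0256,"dy":-0.0115,"rz":0.05},
], squeeze=30)

```text
invalid input
```

```bash
cat > f1.py <<'E'
from h import *
import pickle
np.set_printoptions(precision=4,suppress=True)
S,T=pickle.load(open("im0.pkl","rb"))
f=lambda im,x,y,w,h,k:cv2.resize(im["color"][y:y+h,x:x+w],None,fx=k,fy=k,interpolation=cv2.INTER_CUBIC)
def ov(im,x,y,w,h,k,sets):
    o=f(im,x,y,w,h,k)
    for P,c in sets:
        q=np.array([proj(im,p) for p in P]);q=(q-[x-.5,y-.5])*k
        for a in q: cv2.circle(o,tuple(int(v) for v in a),2,c,-1)
    return o
def hd(x,y,yaw,z0=.034,z1=.044): return box(.016,.016,z0,z1)@Rn.from_euler("z",yaw).as_matrix().T+[x,y,0]
def blk(x,y,yaw): return np.r_[box(.17,.06,0,.05),box(.03,.03,.05,.05)+[.05,0,0],box(.03,.03,.05,.05)-[.05,0,0]]@Rn.from_euler("z",yaw).as_matrix().T+[x,y,0]
G=(0,255,0)
a=np.hstack([ov(S,288,235,20,30,20,[(hd(.526,.1335,0,.032,.032),G)])[:500],ov(T,258,200,20,25,20,[(hd(.5238,.1333,0,.032,.032),G)])])
cv2.imwrite("pics/c2.png",a)
E
python3 f1.py
```

```text
(no output)
```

View pics/c2.png

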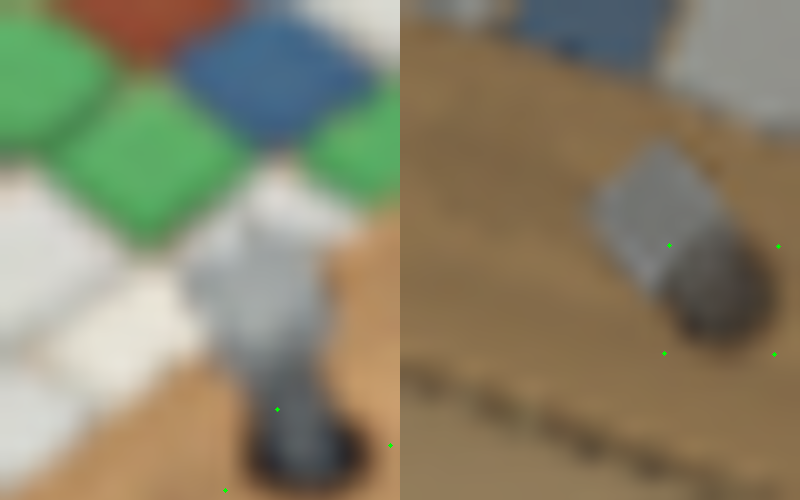

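The crop shows the loose screw's head in the top view, a square turned about 45° centred at T(270.3,210.4), with its hole's dark disc at T(273.5,214.3). In the side view the head is near S(301,249) and the hole near S(303,257). The move was refused, so I'm trying rows with all fields filled in.

>>> arm_command([
  {"rx":0,"ry":0,"rz":0,"dx":0.0256,"dy":-0.0115,"dz":0,"fingers":0.085},
  {"rx":0,"ry":0,"rz":0,"dx":0.0256,"dy":-0.0115,"dz":0,"fingers":0.085},
  {"rx":0,"ry":0,"rz":0,"dx":0.0256,"dy":-0.0115,"dz":0,"fingers":0.085},
  {"rx":0,"ry":0,"rz":0,"dx":0.0256,"dy":-0.0115,"dz":0,"fingers":0.085},
  {"rx":0,"ry":0,"rz":0,"dx":0.0256,"dy":-0.0115,"dz":0,"fingers":0.085},
  {"rx":0,"ry":0,"rz":0,"dx":0.0256,"dy":-0.0115,"dz":0,"fingers":0.085},
  {"rx":0,"ry":0,"rz":0,"dx":0.0256,"dy":-0.0115,"dz":0,"fingers":0.085},
  {"rx":0,"ry":0,"rz":0,"dx":0.0256,"dy":-0.0115,"dz":0,"fingers":0.085},
  {"rx":0,"ry":0,"rz":0,"dx":0.0256,"dy":-0.0115,"dz":0,"fingers":0.085},
  {"rx":0,"ry":0,"rz":0,"dx":0.0256,"dy":-0.0115,"dz":0,"fingers":0.085},
  {"rx":0,"ry":0,"rz":0,"dx":0.0256,"dy":-0.0119,"dz":0,"fingers":0.085},
  {"rx":0,"ry":0,"rz":0.05,"dx":0.0256,"dy":-0.0115,"dz":0,"fingers":0.085},
], squeeze=30)

```text
time_s: 2.6
position: [0.4318, -0.2783, 0.2314]
tool_rot: [[0.954, 0.299, 0.0], [0.299, -0.954, -0.0], [0.0, 0.0, -1.0]]
ft_force: [0.0, 0.1, 1.1]
grip_width: 0.085
gripper_force: 0.0
```

>>> arm_command([
  {"rx":0,"ry":0,"rz":0,"dx":0,"dy":0,"dz":0.022,"fingers":0.085},
  {"rx":0,"ry":0,"rz":0,"dx":0,"dy":0,"dz":0.022,"fingers":0.085},
  {"rx":0,"ry":0,"rz":0,"dx":0,"dy":0,"dz":0.022,"fingers":0.085},
  {"rx":0,"ry":0,"rz":0,"dx":0,"dy":0,"dz":0.022,"fingers":0.085},
  {"rx":0,"ry":0,"rz":0,"dx":0,"dy":0,"dz":0.022,"fingers":0.085},
  {"rx":0,"ry":0,"rz":0,"dx":0,"dy":0,"dz":0.022,"fingers":0.085},
  {"rx":0,"ry":0,"rz":0,"dx":0,"dy":0,"dz":0,"fingers":0.035},
  {"rx":0,"ry":0,"rz":0,"dx":0,"dy":0,"dz":0,"fingers":0.02},
  {"rx":0,"ry":0,"rz":0,"dx":0,"dy":0,"dz":0,"fingers":0.02},
  {"rx":0,"ry":0,"rz":0,"dx":0,"dy":0,"dz":0,"fingers":0.02},
  {"rx":0,"ry":0,"rz":0,"dx":0,"dy":0,"dz":0,"fingers":0.02},
  {"rx":0,"ry":0,"rz":0,"dx":0,"dy":0,"dz":0,"fingers":0.02},
], squeeze=30)

```text
time_s: 3.8
position: [0.4314, -0.2794, 0.1004]
tool_rot: [[0.954, 0.3, 0.001], [0.3, -0.954, -0.001], [0.001, 0.002, -1.0]]
ft_force: [-0.4, 0.7, 7.4]
grip_width: 0.0277
gripper_force: 34.0
```

>>> arm_command([
  {"rx":0,"ry":0,"rz":0,"dx":0,"dy":0,"dz":0,"fingers":0.02},
  {"rx":0,"ry":0,"rz":0,"dx":0,"dy":0,"dz":0,"fingers":0.02},
  {"rx":0,"ry":0,"rz":0,"dx":0,"dy":0,"dz":-0.01,"fingers":0.02},
  {"rx":0,"ry":0,"rz":0,"dx":0,"dy":0,"dz":-0.015,"fingers":0.02},
  {"rx":0,"ry":0,"rz":0,"dx":0,"dy":0,"dz":-0.015,"fingers":0.02},
  {"rx":0,"ry":0,"rz":0,"dx":0,"dy":0,"dz":-0.02,"fingers":0.02},
  {"rx":0,"ry":0,"rz":0,"dx":0,"dy":0,"dz":-0.02,"fingers":0.02},
  {"rx":0,"ry":0,"rz":0,"dx":0,"dy":0,"dz":-0.02,"fingers":0.02},
  {"rx":0,"ry":0,"rz":0,"dx":0,"dy":0,"dz":-0.02,"fingers":0.02},
  {"rx":0,"ry":0,"rz":0,"dx":0,"dy":0,"dz":0,"fingers":0.02},
], squeeze=110)

```text
time_s: 4.8
position: [0.4316, -0.2798, 0.2219]
tool_rot: [[0.954, 0.3, 0.004], [0.3, -0.954, -0.004], [0.002, 0.005, -1.0]]
ft_force: [0.6, -0.6, -3.0]
grip_width: 0.0264
gripper_force: 107.7
```

```bash
cat > f2.py <<'E'
from h import *
import pickle
from f1 import ov,hd
S,T=pickle.load(open("im0.pkl","rb"))
def gmask(im,roi,b=40):
    c=crop(im,roi);r=(c[...,2]-c[...,0])/c[...,2]
    return np.clip((.30-r)/.22,0,1)*np.clip((c[...,2]-b)/30,0,1)
# leaning head in each view: hole from the driven heads in the same view
def mk(hole):
    def m(v):
        tx,ty,yaw=v;R=Rn.from_rotvec([-ty,tx,0]).as_matrix()@Rn.from_euler("z",yaw).as_matrix()
        return box(.016,.016,.026,.036)@R.T+[*hole,.032]
    return m
roi=(262,203,16,16);m=gmask(T,roi,85);w=np.ones_like(m)
hT=(.5238,.1333)
yy,xx=np.mgrid[0:16,0:16]
c=crop(T,roi);w[(np.hypot(xx+262-274,yy+203-214.6)<2.6)]=0.3
for y0 in(.5,.8,1.1): print("T",fit([(T,roi,m,w)],mk(hT),[.1,.12,y0],[.05,.05,.2]))
print(np.round(m,1))
E
python3 f2.py
python3 - <<'E'
from h import *
np.set_printoptions(precision=4,suppress=True)
S=env.get_image("side");T=env.get_image("top")
print(env.observe()["position"])
import pickle;pickle.dump((S,T),open("im1.pkl","wb"))
for n,i in(("S",S),("T",T)):
    for q in["driver","socket_seat"]:
        print(n,q,[(np.round(d["box"]),round(d["p"],2)) for d in env.look_for(q,i)][:3] if q=="driver" else "", [(np.round(d["location"],1),round(d["p"],2)) for d in env.tip_of(q,i)][:4])
E
```

```text
T (array([0.1658, 0.1618, 0.6239]), np.float64(22.869820551183953))
T (array([0.1716, 0.164 , 0.6226]), np.float64(22.944865244171062))
T (array([0.179 , 0.1658, 0.62  ]), np.float64(22.897301326289597))
[[0.  0.  0.  0.  0.  0.2 0.4 0.2 0.6 0.8 1.  1.  1.  1.  1.  1. ]
 [0.  0.  0.  0.  0.  0.  0.  0.  0.  0.5 1.  1.  1.  1.  1.  1. ]
 [0.  0.  0.  0.  0.  0.  0.  0.  0.  0.  0.  0.4 0.7 1.  1.  1. ]
 [0.  0.  0.  0.  0.  0.  0.  0.  0.  0.  0.  0.  0.  0.1 0.7 0.8]
 [0.  0.  0.  0.  0.  0.  0.  0.  0.4 0.6 0.  0.  0.  0.  0.  0. ]
 [0.  0.  0.  0.  0.  0.  0.  0.5 1.  1.  0.8 0.  0.  0.  0.  0. ]
 [0.  0.  0.  0.  0.  0.  0.8 1.  1.  1.  1.  0.7 0.  0.  0.  0. ]
 [0.  0.  0.  0.  0.  0.4 1.  1.  1.  1.  1.  1.  0.  0.  0.  0. ]
 [0.  0.  0.  0.  0.  0.  1.  1.  1.  1.  0.9 0.5 0.3 0.  0.  0. ]
 [0.  0.  0.  0.  0.  0.  0.4 1.  1.  1.  0.3 0.2 0.  0.  0.  0. ]
 [0.  0.  0.  0.  0.  0.  0.  0.7 1.  0.4 0.1 0.1 0.  0.  0.  0. ]
 [0.  0.  0.  0.  0.  0.  0.  0.  0.7 0.  0.  0.  0.  0.  0.  0. ]
 [0.  0.  0.  0.  0.  0.  0.  0.  0.  0.  0.  0.  0.  0.  0.  0. ]
 [0.  0.  0.  0.  0.  0.  0.  0.  0.  0.  0.  0.  0.  0.  0.  0. ]
 [0.  0.  0.  0.  0.  0.  0.  0.  0.  0.  0.  0.  0.  0.  0.  0. ]
 [0.  0.  0.  0.  0.  0.  0.  0.  0.  0.  0.  0.  0.  0.  0.  0. ]]
[ 0.4308 -0.279   0.2189]
S driver [(array([381., 131., 395., 157.]), 0.73), (array([415., 148., 429., 185.]), 0.57), (array([383., 136., 394., 172.]), 0.44)] [(array([385. , 154.1]), 0.76), (array([420.1, 180.2]), 0.76), (array([386.4, 173. ]), 0.7)]
S socket_seat  [(array([385.7, 150. ]), 0.59), (array([383.6, 168.3]), 0.49), (array([419.8, 178.1]), 0.48)]
T driver [] []
T socket_seat  [(array([286.6, 185.5]), 0.32)]
```

```bash
cat > f3.py <<'E'
from f2 import *
m[:4]=0
for y0 in(.5,.8,1.1): print("T",fit([(T,roi,m,w)],mk(hT),[.12,.12,y0],[.05,.05,.2]))
rs=(292,240,18,17);c=crop(S,rs);r=(c[...,2]-c[...,0])/c[...,2]
ms=np.clip((.30-r)/.2,0,1)*np.clip((c[...,2]-105)/30,0,1)*np.clip((212-c[...,2])/25,0,1)
ms*=(c.max(2)-c.min(2)<45)
print((ms*10).astype(int))
for y0 in(.5,.8,1.1): print("S",fit([(S,rs,ms,None)],mk((.526,.1335)),[.12,.12,y0],[.05,.05,.2]))
for y0 in(.5,.8,1.1): print("S+T rel",fit([(S,rs,ms,None),(T,roi,m,w)],mk((.5249,.1334)),[.12,.12,y0],[.05,.05,.2]))
E
python3 f3.py | grep -v '^\[\[0.  0.  0.  0.  0.  0.2\|^ \[0\.'
```

```text
T (array([0.1658, 0.1618, 0.6239]), np.float64(22.869820551183953))
T (array([0.1716, 0.164 , 0.6226]), np.float64(22.944865244171062))
T (array([0.179 , 0.1658, 0.62  ]), np.float64(22.897301326289597))
T (array([0.1715, 0.1614, 0.6437]), np.float64(4.487938064069381))
T (array([0.166 , 0.1589, 0.6444]), np.float64(4.445693189184169))
T (array([0.1786, 0.1634, 0.6282]), np.float64(4.4232796556792895))
[[ 0  0  0  0  0  0  0  0  0  0  0  0  0  0  0  0  0  0]
 [ 0  0  0  0  0  0  0  0  0  0  0  0  0  0  0  0  0  0]
 [ 0  0  0  0  0  0  0  0  0  0  0  0  0  0  0  0  0  0]
 [ 0  0  0  0  0  0  0  0  5 10  7  3  0  0  0  0  0  0]
 [ 0  0  0  0  0  0  0  5 10  1  3 10  8  0  0  0  0  0]
 [ 8  0  0  0  0  0  7 10 10  2  1  2  9 10  3  0  0  0]
 [10 10  0  0  0 10 10  8 10 10 10  7  6  3  0  0  0  0]
 [ 0  7  9  8  7 10 10 10 10 10 10 10  2  0  0  0  0  0]
 [ 2  5  8  6  9 10 10 10 10 10 10 10  0  0  0  0  0  0]
 [ 6  4  0  0  0 10 10 10 10 10 10 10  0  0  0  0  0  0]
 [ 1  0  0  0  0  8 10 10 10 10 10 10  4  0  0  0  0  0]
 [ 0  0  0  0  0  0 10 10 10 10  9  8  4  0  0  0  0  0]
 [ 0  0  0  0  0  1  7  9  9  7  3  5  0  0  0  0  0  0]
 [ 0  0  0  0  0  0  0  5  4  0  0  0  0  0  0  0  0  0]
 [ 2  0  0  0  0  0  0  0  2  0  0  0  0  0  0  0  0  0]
 [ 8  3  0  0  0  0  0  0  0  0  0  0  0  0  0  0  0  0]
 [ 2  0  0  0  0  0  0  0  0  0  0  0  0  0  0  0  0  0]]
S (array([ 0.2972, -0.0152,  0.8656]), np.float64(19.724040137360724))
S (array([ 0.278 , -0.0178,  0.7802]), np.float64(19.913814842959525))
S (array([ 0.3024, -0.0144,  0.8579]), np.float64(19.744193209501145))
S+T rel (array([0.1981, 0.1262, 0.5681]), np.float64(38.93849585066665))
S+T rel (array([0.1866, 0.1336, 0.5623]), np.float64(38.8512311893236))
S+T rel (array([0.1981, 0.1349, 0.5632]), np.float64(39.1395654697594))
```

>>> arm_command([
  {"rx":0,"ry":0,"rz":0,"dx":0.01,"dy":-0.0178,"dz":0,"fingers":0.02},
  {"rx":0,"ry":0,"rz":0,"dx":0.02,"dy":-0.034,"dz":0,"fingers":0.02},
  {"rx":0,"ry":0,"rz":0,"dx":0.02,"dy":-0.034,"dz":0,"fingers":0.02},
  {"rx":0,"ry":0,"rz":0,"dx":0.02,"dy":-0.034,"dz":0,"fingers":0.02},
  {"rx":0,"ry":0,"rz":0,"dx":0.02,"dy":-0.034,"dz":0,"fingers":0.02},
  {"rx":0,"ry":0,"rz":0,"dx":0.02,"dy":-0.034,"dz":0,"fingers":0.02},
  {"rx":0,"ry":0,"rz":0,"dx":0.02,"dy":-0.034,"dz":0,"fingers":0.02},
  {"rx":0,"ry":0,"rz":0,"dx":0.02,"dy":-0.034,"dz":0,"fingers":0.02},
  {"rx":0,"ry":0,"rz":0,"dx":0.02,"dy":-0.034,"dz":0,"fingers":0.02},
  {"rx":0,"ry":0,"rz":0,"dx":0.02,"dy":-0.034,"dz":0,"fingers":0.02},
  {"rx":0,"ry":0,"rz":0,"dx":0.0175,"dy":-0.029,"dz":0,"fingers":0.02},
  {"rx":0,"ry":0,"rz":0,"dx":0.0092,"dy":-0.015,"dz":0,"fingers":0.02},
])

```text
time_s: 6.4
position: [0.5275, 0.1392, 0.2188]
tool_rot: [[0.953, 0.302, -0.001], [0.302, -0.953, 0.0], [-0.0, -0.001, -1.0]]
ft_force: [0.1, -1.0, -2.4]
grip_width: 0.0269
gripper_force: 107.6
```

>>> arm_command([
  {"rx":0,"ry":0,"rz":-0.14,"dx":0,"dy":0,"dz":0,"fingers":0.02},
  {"rx":0,"ry":0,"rz":-0.14,"dx":0,"dy":0,"dz":0,"fingers":0.02},
  {"rx":0,"ry":0,"rz":-0.14,"dx":0,"dy":0,"dz":0,"fingers":0.02},
  {"rx":0,"ry":0,"rz":-0.14,"dx":0,"dy":0,"dz":0,"fingers":0.02},
  {"rx":0,"ry":0,"rz":-0.14,"dx":0,"dy":0,"dz":0,"fingers":0.02},
  {"rx":0,"ry":0,"rz":-0.14,"dx":0,"dy":0,"dz":0,"fingers":0.02},
  {"rx":0,"ry":0,"rz":-0.14,"dx":0,"dy":0,"dz":0,"fingers":0.02},
  {"rx":0,"ry":0,"rz":-0.14,"dx":0,"dy":0,"dz":0,"fingers":0.02},
  {"rx":0,"ry":0,"rz":-0.14,"dx":0,"dy":0,"dz":0,"fingers":0.02},
  {"rx":0,"ry":0,"rz":-0.14,"dx":0,"dy":0,"dz":0,"fingers":0.02},
  {"rx":0,"ry":0,"rz":-0.14,"dx":0,"dy":0,"dz":0,"fingers":0.02},
  {"rx":0,"ry":0,"rz":-0.14,"dx":0,"dy":0,"dz":0,"fingers":0.02},
])

```text
time_s: 7.6
position: [0.5273, 0.1366, 0.2189]
tool_rot: [[-0.407, 0.913, -0.001], [0.913, 0.407, -0.0], [0.0, -0.001, -1.0]]
ft_force: [-0.0, 0.1, -2.4]
grip_width: 0.0269
gripper_force: 107.7
```

>>> arm_command([
  {"rx":0,"ry":0,"rz":-0.125,"dx":0,"dy":0,"dz":0.005,"fingers":0.02},
  {"rx":0,"ry":0,"rz":-0.125,"dx":0,"dy":0,"dz":0.01,"fingers":0.02},
  {"rx":0,"ry":0,"rz":0,"dx":0,"dy":0,"dz":0.005,"fingers":0.02},
  {"rx":0,"ry":0,"rz":0,"dx":0,"dy":0,"dz":0,"fingers":0.02},
])

```text
time_s: 8.0
position: [0.5271, 0.1366, 0.1985]
tool_rot: [[-0.614, 0.79, -0.002], [0.79, 0.614, -0.0], [0.001, -0.002, -1.0]]
ft_force: [0.7, -0.5, -2.1]
grip_width: 0.0268
gripper_force: 107.8
```

Run:
```python
from h import *
import pickle
np.set_printoptions(precision=4,suppress=True)
S=env.get_image("side");T=env.get_image("top");pickle.dump((S,T),open("im2.pkl","wb"))
o=env.observe();print(o["position"],o["q"],o["tool_rot"])
cv2.imwrite("pics/a.png",np.hstack([cv2.resize(S["color"][190:290,255:355],None,fx=4,fy=4,interpolation=2),cv2.resize(T["color"][160:260,225:325],None,fx=4,fy=4,interpolation=2)]))
```

```text
[0.5275 0.1367 0.1994] [  2.0719  22.7389  78.3429   0.0014  78.9169 -35.8321] [[-0.6143  0.789   0.    ]
 [ 0.789   0.6143  0.    ]
 [ 0.      0.     -1.    ]]
```

View pics/a.png

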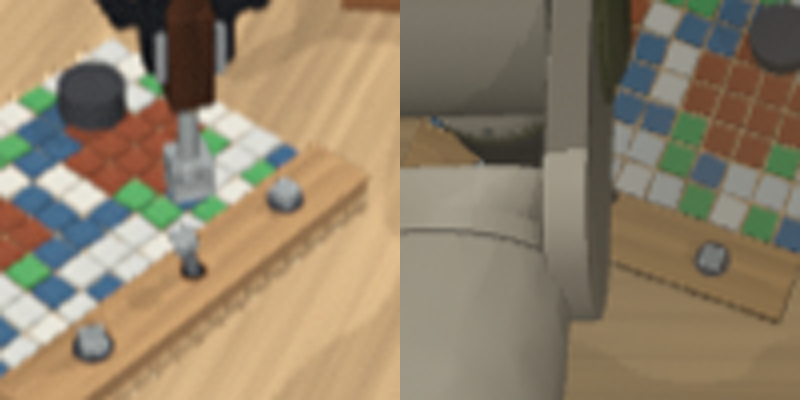

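The crop shows the driver held over the screw in the side view, with the socket at about S(302,233), the loose head at S(301,249) and driven heads at S(278,275) and S(326,238). The arm hides the screw from the top camera. Next is an overlay to get the side camera's bias.

```bash
cat > f4.py <<'E'
from h import *
import pickle
np.set_printoptions(precision=4,suppress=True)
S,T=pickle.load(open("im2.pkl","rb"));S0,T0=pickle.load(open("im0.pkl","rb"))
def wire(o,im,P,x,y,k,c):
    q=np.array([proj(im,p) for p in P]);q=np.round(((q-[x-.5,y-.5])*k)).astype(int)
    for a in range(8):
        for b in range(a):
            if bin(a^b).count("1")==1: cv2.line(o,tuple(int(v) for v in q[a]),tuple(int(v) for v in q[b]),c,1)
def pan(im,x,y,w,h,k,sets):
    o=cv2.resize(im["color"][y:y+h,x:x+w],None,fx=k,fy=k,interpolation=cv2.INTER_CUBIC)
    for P,c in sets: wire(o,im,P,x,y,k,c)
    return o
def B(w,z0,z1,yaw,x,y,z=0): return box(w,w,z0,z1)@Rn.from_euler("z",yaw).as_matrix().T+[x,y,z]
if __name__=="__main__":
    yd=np.radians(37.9);g=(0,255,0);R=(0,0,255)
    a=pan(S,285,205,33,40,10,[(B(.026,0,.026,yd,.5275,.1367,.109),g),(B(.028,.07,.14,yd,.5275,.1367,.109),g)])
    b=pan(S,270,267,16,20,20,[(B(.016,.034,.044,.06,.553,.2175),g)])
    c=pan(S,318,231,16,20,20,[(B(.016,.034,.044,1.12,.4945,.0487),g)])
    d=pan(S0,292,238,16,25,16,[((box(.016,.016,.026,.036)@(Rn.from_rotvec([-.155,.155,0])*Rn.from_euler("z",.65)).as_matrix().T+[.5238,.1333,.032]),g),(B(.010,0,.001,0,.5238,.1333,.032),R)])
    hh=max(a.shape[0],b.shape[0]);O=np.zeros((600,800,3),np.uint8)
    O[:400,:330]=a;O[:400,330:650]=b;O[200:600,544:800]=d
    c=c[60:260];O[400:600,0:320]=c
    cv2.imwrite("pics/b.png",O)
E
python3 f4.py
```

```text
(no output)
```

View pics/b.png

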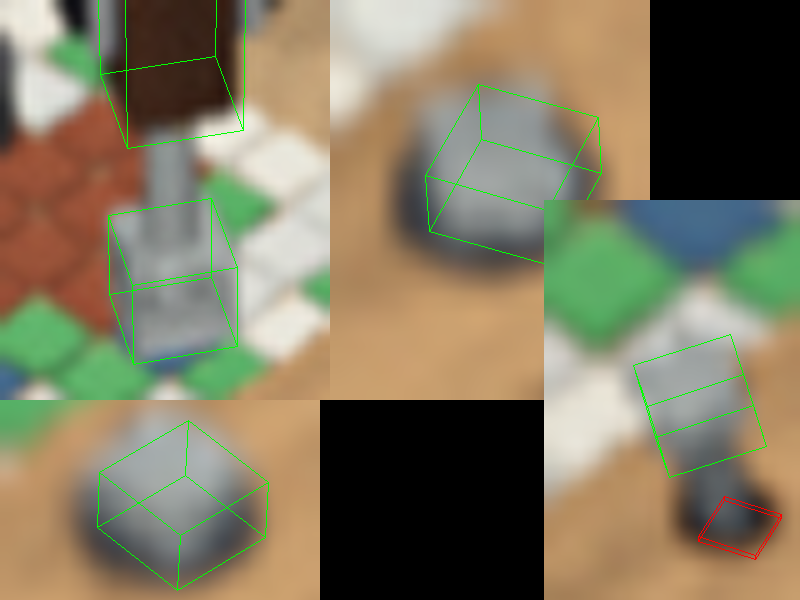

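The overlay shows the held driver sitting about (-0.2,-1.2) px from the robot-based wire in the side view. The T-based screw wires are off by about (-0.6,-0.8) px, so the hole is near (0.5245, 0.1345). I'll tilt the driver to the lean and check it.

>>> arm_command([
  {"rx":0.07,"ry":-0.009,"rz":0,"dx":0,"dy":0,"dz":0,"fingers":0.02},
  {"rx":0.07,"ry":-0.009,"rz":0,"dx":0,"dy":0,"dz":0,"fingers":0.02},
  {"rx":0.07,"ry":-0.009,"rz":0,"dx":0,"dy":0,"dz":0,"fingers":0.02},
  {"rx":0,"ry":0,"rz":0,"dx":0.0023,"dy":0.016,"dz":0.007,"fingers":0.02},
  {"rx":0,"ry":0,"rz":0,"dx":0.0023,"dy":0.0156,"dz":0.007,"fingers":0.02},
  {"rx":0,"ry":0,"rz":0,"dx":0,"dy":0,"dz":0.005,"fingers":0.02},
  {"rx":0,"ry":0,"rz":0,"dx":0,"dy":0,"dz":0,"fingers":0.02},
])

```text
time_s: 8.8
position: [0.5457, 0.1565, 0.1727]
tool_rot: [[-0.618, 0.772, -0.15], [0.786, 0.6, -0.149], [-0.025, -0.21, -0.977]]
ft_force: [-0.2, 0.1, -3.2]
grip_width: 0.0266
gripper_force: 108.2
```

```bash
cat > f5.py <<'E'
from f4 import *
import sys
S=env.get_image("side");o=env.observe();p=np.array(o["position"]);R=np.array(o["tool_rot"])
print(p,R.tolist())
pickle.dump((S,p,R),open("last.pkl","wb"))
D=np.c_[R[:,0],-R[:,1],-R[:,2]]   # driver axes
mouth=p-.0904*D[:,2];print("mouth",mouth)
bias=np.array([-.15,-1.2])
hole=np.array([.5245,.1345,.032])
def pts(P): return P
import h,f4
pr=h.proj;f4.proj=lambda im,P:pr(im,P)+bias
g=(0,255,0)
L=[float(v) for v in sys.argv[2:5]] if len(sys.argv)>4 else [.15,.15,.65]
hd=box(.016,.016,.026,.036)@(Rn.from_rotvec([-L[1],L[0],0])*Rn.from_euler("z",L[2])).as_matrix().T+hole
sets=[(box(.026,.026,0,.026)@D.T+mouth,g),(box(.028,.028,.07,.14)@D.T+mouth,g),(hd,(0,0,255)),(B(.01,0,.001,0,*hole),(0,0,255))]
x,y=282,208
a=pan(S,x,y,40,55,10,sets);b=pan(S,x,y,40,55,10,[])
cv2.imwrite(sys.argv[1],np.hstack([a,b]))
E
python3 f5.py pics/d.png
```

```text
[0.5458 0.1562 0.1736] [[-0.6180267345828744, 0.7720153454419145, -0.14844278946122838], [0.7857204035144607, 0.600279690691297, -0.14935775990765868], [-0.02619929086640215, -0.2089416170746317, -0.977577105814337]]
mouth [0.5324 0.1427 0.0852]
```

View pics/d.png

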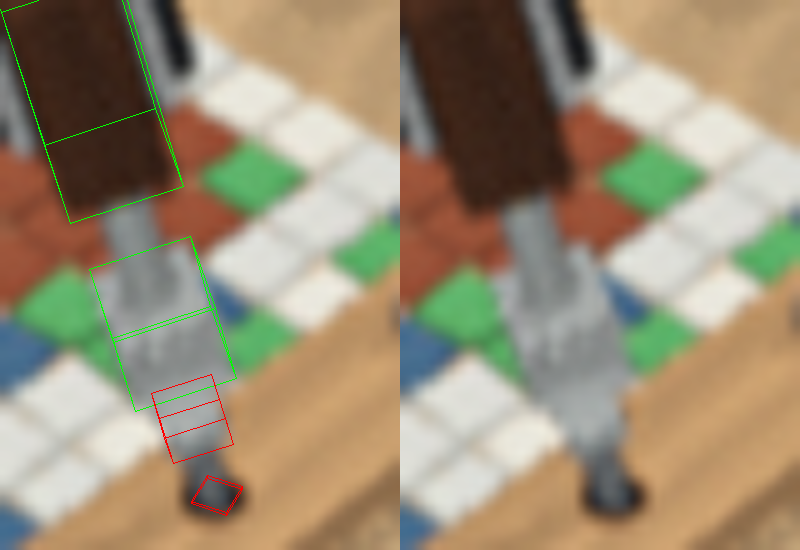

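The overlay fits: the socket mouth at S(299,247) points along the leaning screw, with its head near S(301,250) and hole at S(303,257). I'm lowering along the axis, watching the force.

>>> arm_command([
  {"rx":0,"ry":0,"rz":0,"dx":0,"dy":0,"dz":0.008,"fingers":0.02},
  {"rx":0,"ry":0,"rz":0,"dx":0,"dy":0,"dz":0.007,"fingers":0.02},
  {"rx":0,"ry":0,"rz":0,"dx":0,"dy":0,"dz":0.003,"fingers":0.02},
  {"rx":0,"ry":0,"rz":0,"dx":0,"dy":0,"dz":0.003,"fingers":0.02},
  {"rx":0,"ry":0,"rz":0,"dx":0,"dy":0,"dz":0,"fingers":0.02},
])

```text
time_s: 9.35
position: [0.5429, 0.1531, 0.1532]
tool_rot: [[-0.618, 0.772, -0.148], [0.786, 0.6, -0.15], [-0.027, -0.209, -0.978]]
ft_force: [0.2, 0.9, -2.6]
grip_width: 0.0271
gripper_force: 108.3
```

>>> arm_command([
  {"rx":0,"ry":0,"rz":0,"dx":0,"dy":0,"dz":0.002,"fingers":0.02},
  {"rx":0,"ry":0,"rz":0,"dx":0,"dy":0,"dz":0.002,"fingers":0.02},
  {"rx":0,"ry":0,"rz":0,"dx":0,"dy":0,"dz":0.002,"fingers":0.02},
  {"rx":0,"ry":0,"rz":0,"dx":0,"dy":0,"dz":0,"fingers":0.02},
])

```text
time_s: 9.75
position: [0.542, 0.1523, 0.1474]
tool_rot: [[-0.618, 0.772, -0.148], [0.785, 0.601, -0.15], [-0.027, -0.209, -0.978]]
ft_force: [0.6, -0.2, -2.2]
grip_width: 0.0269
gripper_force: 108.3
```

>>> arm_command([
  {"rx":0,"ry":0,"rz":0,"dx":0,"dy":0,"dz":0.002,"fingers":0.02},
  {"rx":0,"ry":0,"rz":0,"dx":0,"dy":0,"dz":0.002,"fingers":0.02},
  {"rx":0,"ry":0,"rz":0,"dx":0,"dy":0,"dz":0.001,"fingers":0.02},
  {"rx":0,"ry":0,"rz":0,"dx":0,"dy":0,"dz":0,"fingers":0.02},
])

```text
time_s: 10.15
position: [0.5413, 0.1516, 0.1426]
tool_rot: [[-0.618, 0.772, -0.148], [0.786, 0.6, -0.15], [-0.027, -0.209, -0.978]]
ft_force: [0.1, -0.4, -2.5]
grip_width: 0.0266
gripper_force: 108.3
```

>>> arm_command([
  {"rx":0,"ry":0,"rz":0,"dx":0,"dy":0,"dz":0.0015,"fingers":0.02},
  {"rx":0,"ry":0,"rz":0,"dx":0,"dy":0,"dz":0.0015,"fingers":0.02},
  {"rx":0,"ry":0,"rz":0,"dx":0,"dy":0,"dz":0,"fingers":0.02},
])

```text
time_s: 10.45
position: [0.5408, 0.1511, 0.1396]
tool_rot: [[-0.618, 0.772, -0.148], [0.786, 0.6, -0.15], [-0.027, -0.209, -0.978]]
ft_force: [-0.0, -0.2, -3.4]
grip_width: 0.0267
gripper_force: 108.3
```

>>> arm_command([
  {"rx":0,"ry":0,"rz":0,"dx":0,"dy":0,"dz":0.001,"fingers":0.02},
  {"rx":0,"ry":0,"rz":0,"dx":0,"dy":0,"dz":0.0005,"fingers":0.02},
  {"rx":0,"ry":0,"rz":0,"dx":0,"dy":0,"dz":0,"fingers":0.02},
])

```text
time_s: 10.75
position: [0.5407, 0.1509, 0.1383]
tool_rot: [[-0.618, 0.772, -0.148], [0.786, 0.601, -0.15], [-0.027, -0.208, -0.978]]
ft_force: [-0.1, 0.8, -2.2]
grip_width: 0.0268
gripper_force: 108.3
```

```bash
python3 f5.py pics/e.png
```

```text
[0.5407 0.1509 0.1383] [[-0.6182853363992565, 0.7719539892364394, -0.1476830433584226], [0.7854974808272781, 0.6005181821361751, -0.14957145629385074], [-0.026775929632003922, -0.2084824966893168, -0.9776595001157258]]
mouth [0.5274 0.1374 0.05  ]
```

View pics/e.png

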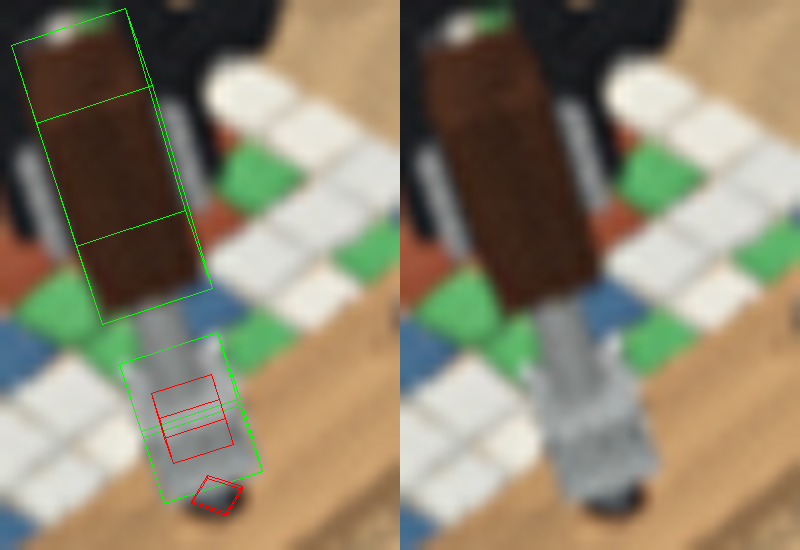

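The crop shows the socket fully over the head (mouth at S(302,256), only the hole's rim visible below it), with no force. Next I swing it upright about the hole.

>>> arm_command([
  {"rx":-0.035,"ry":0.0045,"rz":0,"dx":-0.0005,"dy":-0.0038,"dz":0.0002,"fingers":0.02},
  {"rx":-0.035,"ry":0.0045,"rz":0,"dx":-0.0005,"dy":-0.0038,"dz":0.0002,"fingers":0.02},
  {"rx":-0.035,"ry":0.0045,"rz":0,"dx":-0.0005,"dy":-0.0038,"dz":0.0002,"fingers":0.02},
  {"rx":-0.035,"ry":0.0045,"rz":0,"dx":-0.0005,"dy":-0.0038,"dz":0.0002,"fingers":0.02},
  {"rx":-0.035,"ry":0.0045,"rz":0,"dx":-0.0005,"dy":-0.0038,"dz":0.0002,"fingers":0.02},
  {"rx":-0.035,"ry":0.004,"rz":0,"dx":-0.0005,"dy":-0.0038,"dz":0.0002,"fingers":0.02},
  {"rx":0,"ry":0,"rz":0,"dx":0,"dy":0,"dz":0,"fingers":0.02},
  {"rx":0,"ry":0,"rz":0,"dx":0,"dy":0,"dz":0,"fingers":0.02},
])

```text
time_s: 11.6
position: [0.525, 0.1347, 0.1407]
tool_rot: [[-0.616, 0.788, 0.001], [0.788, 0.616, -0.001], [-0.001, 0.001, -1.0]]
ft_force: [-1.0, 2.2, 4.5]
grip_width: 0.0271
gripper_force: 109.2
```

>>> arm_command([
  {"rx":0,"ry":0,"rz":0.08,"dx":0,"dy":0,"dz":0,"fingers":0.02},
  {"rx":0,"ry":0,"rz":0.08,"dx":0,"dy":0,"dz":0,"fingers":0.02},
  {"rx":0,"ry":0,"rz":0.08,"dx":0,"dy":0,"dz":0,"fingers":0.02},
  {"rx":0,"ry":0,"rz":0.06,"dx":0,"dy":0,"dz":0,"fingers":0.02},
  {"rx":0,"ry":0,"rz":0,"dx":0,"dy":0,"dz":0,"fingers":0.02},
  {"rx":0,"ry":0,"rz":0,"dx":0,"dy":0,"dz":0,"fingers":0.02},
])

```text
time_s: 12.2
position: [0.5255, 0.135, 0.1406]
tool_rot: [[-0.358, 0.934, 0.002], [0.934, 0.358, -0.0], [-0.001, 0.002, -1.0]]
ft_force: [0.3, 2.3, 5.3]
grip_width: 0.0268
gripper_force: 109.4
```

```bash
python3 f5.py pics/f.png 0 0 .65;  python3 - <<'E'
from rig import env
for _ in range(3):
    env.get_image("side");o=env.observe();print(o["ft_force"],o["wrist_torque"])
E
```

```text
[0.5255 0.135  0.1407] [[-0.35801811631990665, 0.9337123107208491, 0.002085472387358428], [0.9337139282122083, 0.3580197077856152, -0.00043485587247839796], [-0.0011526704962393905, 0.0017915483346432211, -0.9999977308500714]]
mouth [0.5257 0.1349 0.0503]
[1.02088065 2.95432734 4.85838422] [ 0.67355553 -0.27885155  0.02691607]
[1.15048432 2.94133334 5.55396399] [ 0.65532728 -0.32137589  0.08022049]
[1.59135309 2.57125602 5.1497287 ] [ 0.59269984 -0.29923261  0.04281058]
```

View pics/f.png

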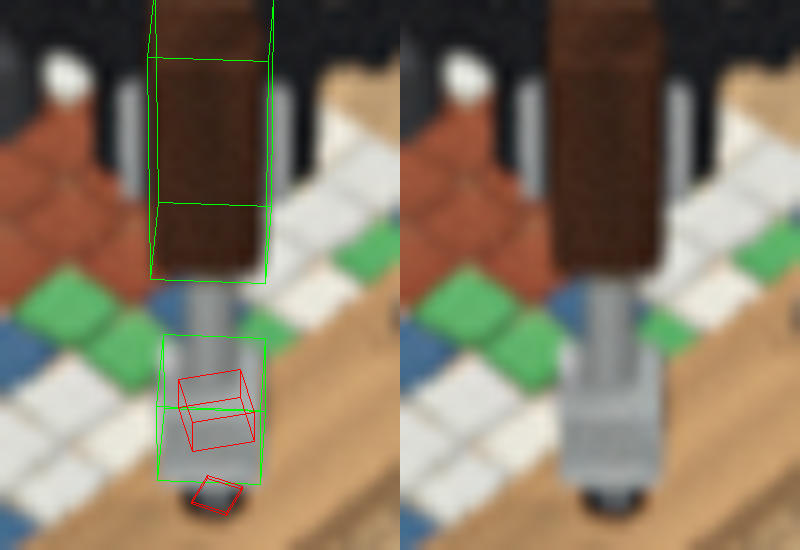

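The crop shows the driver upright with its shaft at S(303,242), over the hole disc at S(303,258). The force says the screw leans slightly against the +x+y wall, so I nudge back and hold before turning.

>>> arm_command([
  {"rx":0,"ry":0,"rz":0,"dx":-0.0003,"dy":-0.001,"dz":0,"fingers":0.02},
  {"rx":0,"ry":0,"rz":0,"dx":-0.0003,"dy":-0.0011,"dz":0,"fingers":0.02},
  {"rx":0,"ry":0,"rz":0,"dx":0,"dy":0,"dz":0,"fingers":0.02},
  {"rx":0,"ry":0,"rz":0,"dx":0,"dy":0,"dz":0,"fingers":0.02},
  {"rx":0,"ry":0,"rz":0,"dx":0,"dy":0,"dz":0,"fingers":0.02},
  {"rx":0,"ry":0,"rz":0,"dx":0,"dy":0,"dz":0,"fingers":0.02},
])

```text
time_s: 13.0
position: [0.5241, 0.1336, 0.1407]
tool_rot: [[-0.357, 0.934, 0.003], [0.934, 0.357, 0.0], [-0.001, 0.003, -1.0]]
ft_force: [2.8, 4.2, 5.3]
grip_width: 0.0268
gripper_force: 109.3
```

Run:
```python
from rig import env
for _ in range(2):
    env.get_image("side");o=env.observe();print(o["position"],o["ft_force"],o["wrist_torque"])
```

```text
[0.52408012 0.13366261 0.14067721] [2.74968062 2.65993723 5.09637544] [ 0.96504306 -0.92026128  0.01832813]
[0.52408321 0.13364787 0.14069429] [4.08318409 3.57290908 4.4693925 ] [ 0.99468055 -0.86424613  0.07030462]
```

>>> arm_command([
  {"rx":0,"ry":0,"rz":0.09,"dx":0,"dy":0,"dz":0,"fingers":0.02},
  {"rx":0,"ry":0,"rz":0.09,"dx":0,"dy":0,"dz":0,"fingers":0.02},
  {"rx":0,"ry":0,"rz":0,"dx":0,"dy":0,"dz":0,"fingers":0.02},
  {"rx":0,"ry":0,"rz":0,"dx":0,"dy":0,"dz":0,"fingers":0.02},
  {"rx":0,"ry":0,"rz":0,"dx":0,"dy":0,"dz":0,"fingers":0.02},
])

```text
time_s: 13.6
position: [0.5241, 0.1336, 0.1407]
tool_rot: [[-0.185, 0.983, 0.003], [0.983, 0.185, -0.0], [-0.001, 0.003, -1.0]]
ft_force: [3.3, 3.5, 5.0]
grip_width: 0.0273
gripper_force: 109.4
```

Run:
```python
from rig import env
for _ in range(2):
    env.get_image("side");o=env.observe();print(o["position"],o["ft_force"],o["wrist_torque"])
```

```text
[0.52409048 0.13354914 0.1406503 ] [3.37141678 3.50134977 4.90595328] [ 0.90085687 -1.03212889  0.07284036]
[0.52408786 0.13356209 0.14064744] [2.91640789 3.74532776 4.93225939] [ 0.92017098 -1.0206095   0.06470799]
```

>>> arm_command([
  {"rx":0,"ry":0,"rz":0.12,"dx":0,"dy":0,"dz":0,"fingers":0.02},
  {"rx":0,"ry":0,"rz":0.12,"dx":0,"dy":0,"dz":0,"fingers":0.02},
  {"rx":0,"ry":0,"rz":0.12,"dx":0,"dy":0,"dz":0,"fingers":0.02},
  {"rx":0,"ry":0,"rz":0.12,"dx":0,"dy":0,"dz":0,"fingers":0.02},
  {"rx":0,"ry":0,"rz":0.12,"dx":0,"dy":0,"dz":0,"fingers":0.02},
  {"rx":0,"ry":0,"rz":0.12,"dx":0,"dy":0,"dz":0,"fingers":0.02},
  {"rx":0,"ry":0,"rz":0.12,"dx":0,"dy":0,"dz":0,"fingers":0.02},
  {"rx":0,"ry":0,"rz":0.12,"dx":0,"dy":0,"dz":0,"fingers":0.02},
  {"rx":0,"ry":0,"rz":0.12,"dx":0,"dy":0,"dz":0,"fingers":0.02},
  {"rx":0,"ry":0,"rz":0.12,"dx":0,"dy":0,"dz":0,"fingers":0.02},
  {"rx":0,"ry":0,"rz":0.12,"dx":0,"dy":0,"dz":0,"fingers":0.02},
  {"rx":0,"ry":0,"rz":0,"dx":0,"dy":0,"dz":0,"fingers":0.02},
])

```text
time_s: 14.9
position: [0.5239, 0.1332, 0.1406]
tool_rot: [[0.907, 0.42, 0.003], [0.42, -0.907, -0.001], [0.002, 0.002, -1.0]]
ft_force: [3.1, 1.2, 5.9]
grip_width: 0.0268
gripper_force: 109.4
```

Run:
```python
from rig import env
for _ in range(2):
    env.get_image("side");o=env.observe();print(o["position"],o["ft_force"],o["wrist_torque"],o["q"])
```

```text
[0.52387826 0.13315818 0.14062076] [2.85549958 1.8572555  5.45451045] [ 0.45435173 -0.78581967  0.00800511] [ 1.73867086e+00  2.56179341e+01  8.42873263e+01 -7.06005039e-02
  6.99438423e+01  6.67623525e+01]
[0.52383858 0.13317234 0.14058592] [1.55941165 1.7867577  5.34650179] [ 0.40137726 -0.77457758  0.02371285] [ 1.73802094e+00  2.56186065e+01  8.42928800e+01 -6.55449287e-02
  6.99426752e+01  6.67298276e+01]
```

>>> arm_command([
  {"rx":0,"ry":0,"rz":0.1,"dx":0,"dy":0,"dz":0,"fingers":0.02},
  {"rx":0,"ry":0,"rz":0.05,"dx":0,"dy":0,"dz":0,"fingers":0.02},
  {"rx":0,"ry":0,"rz":0,"dx":0,"dy":0,"dz":0,"fingers":0.02},
  {"rx":0,"ry":0,"rz":0,"dx":0,"dy":0,"dz":0,"fingers":0.02},
  {"rx":0,"ry":0,"rz":0,"dx":0,"dy":0,"dz":0,"fingers":0.02},
  {"rx":0,"ry":0,"rz":-0.08,"dx":0,"dy":0,"dz":0,"fingers":0.02},
  {"rx":0,"ry":0,"rz":-0.08,"dx":0.0004,"dy":0,"dz":0,"fingers":0.02},
  {"rx":0,"ry":0,"rz":0,"dx":0.0003,"dy":0,"dz":-0.001,"fingers":0.02},
  {"rx":0,"ry":0,"rz":0,"dx":0,"dy":0,"dz":0,"fingers":0.02},
  {"rx":0,"ry":0,"rz":0,"dx":0,"dy":0,"dz":0,"fingers":0.02},
])

```text
time_s: 16.0
position: [0.5236, 0.1332, 0.1408]
tool_rot: [[0.903, 0.43, -0.0], [0.43, -0.903, -0.001], [-0.001, 0.001, -1.0]]
ft_force: [2.5, -2.4, 0.9]
grip_width: 0.0271
gripper_force: 108.7
```

>>> arm_command([
  {"rx":0,"ry":0,"rz":0,"dx":0,"dy":0,"dz":-0.004,"fingers":0.02},
  {"rx":0,"ry":0,"rz":0,"dx":0,"dy":0,"dz":-0.004,"fingers":0.02},
  {"rx":0,"ry":0,"rz":0,"dx":0,"dy":0,"dz":-0.004,"fingers":0.02},
  {"rx":0,"ry":0,"rz":0,"dx":0,"dy":0,"dz":-0.004,"fingers":0.02},
  {"rx":0,"ry":0,"rz":0,"dx":0,"dy":0,"dz":-0.004,"fingers":0.02},
  {"rx":0,"ry":0,"rz":0,"dx":0,"dy":0,"dz":-0.02,"fingers":0.02},
  {"rx":0,"ry":0,"rz":0,"dx":0,"dy":0,"dz":-0.02,"fingers":0.02},
  {"rx":0,"ry":0,"rz":0,"dx":0,"dy":0,"dz":0,"fingers":0.02},
])

```text
time_s: 16.8
position: [0.5244, 0.1337, 0.2034]
tool_rot: [[0.903, 0.43, 0.005], [0.43, -0.903, -0.0], [0.004, 0.002, -1.0]]
ft_force: [0.0, 0.1, -3.2]
grip_width: 0.0269
gripper_force: 108.5
```

```bash
python3 f5.py pics/g.png 0 0 .45
```

```text
[0.5237 0.1336 0.2017] [[0.9026714321034138, 0.43032483175394065, 0.002196551914822131], [0.43032652652057996, -0.9026732311457022, -0.0003440141133198802], [0.001834730798896396, 0.0012557662681617694, -0.9999975284039332]]
mouth [0.5239 0.1336 0.1113]
```

View pics/g.png

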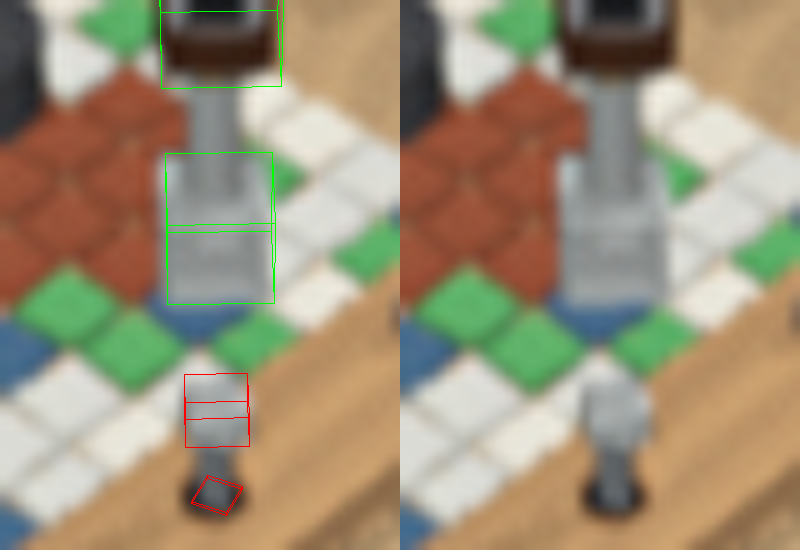

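The crop shows the screw standing upright: its head at S(303.5,249) coincides with the upright model over the hole at S(303,257), and the driver is clear of it. Now back to the block.

>>> arm_command([
  {"rx":0,"ry":0,"rz":0.07,"dx":0,"dy":0,"dz":-0.01,"fingers":0.02},
  {"rx":0,"ry":0,"rz":0.071,"dx":0,"dy":0,"dz":-0.01,"fingers":0.02},
])

```text
time_s: 17.05
position: [0.5228, 0.1335, 0.2197]
tool_rot: [[0.955, 0.296, -0.003], [0.296, -0.955, -0.001], [-0.003, -0.0, -1.0]]
ft_force: [-0.2, -0.5, -1.6]
grip_width: 0.0267
gripper_force: 108.4
```

>>> arm_command([
  {"rx":0,"ry":0,"rz":0,"dx":-0.01,"dy":0.0172,"dz":0,"fingers":0.02},
  {"rx":0,"ry":0,"rz":0,"dx":-0.02,"dy":0.0345,"dz":0,"fingers":0.02},
  {"rx":0,"ry":0,"rz":0,"dx":-0.02,"dy":0.0345,"dz":0,"fingers":0.02},
  {"rx":0,"ry":0,"rz":0,"dx":-0.02,"dy":0.0345,"dz":0,"fingers":0.02},
  {"rx":0,"ry":0,"rz":0,"dx":-0.02,"dy":0.0345,"dz":0,"fingers":0.02},
  {"rx":0,"ry":0,"rz":0,"dx":-0.02,"dy":0.0345,"dz":0,"fingers":0.02},
  {"rx":0,"ry":0,"rz":0,"dx":-0.02,"dy":0.0345,"dz":0,"fingers":0.02},
  {"rx":0,"ry":0,"rz":0,"dx":-0.02,"dy":0.0345,"dz":0,"fingers":0.02},
  {"rx":0,"ry":0,"rz":0,"dx":-0.02,"dy":0.0345,"dz":0,"fingers":0.02},
  {"rx":0,"ry":0,"rz":0,"dx":-0.02,"dy":0.0345,"dz":0,"fingers":0.02},
  {"rx":0,"ry":0,"rz":0,"dx":-0.015,"dy":0.0256,"dz":0,"fingers":0.02},
  {"rx":0,"ry":0,"rz":0,"dx":-0.0075,"dy":0.0131,"dz":0,"fingers":0.02},
])

```text
time_s: 18.25
position: [0.4293, -0.2814, 0.2197]
tool_rot: [[0.955, 0.297, -0.002], [0.297, -0.955, 0.001], [-0.001, -0.001, -1.0]]
ft_force: [0.2, -0.1, -2.9]
grip_width: 0.0275
gripper_force: 108.5
```

>>> arm_command([
  {"rx":0,"ry":0,"rz":0,"dx":0,"dy":0,"dz":0,"fingers":0.02},
  {"rx":0,"ry":0,"rz":0,"dx":0,"dy":0,"dz":0,"fingers":0.02},
])

```text
time_s: 18.45
position: [0.4303, -0.2787, 0.2205]
tool_rot: [[0.954, 0.299, -0.001], [0.299, -0.954, 0.001], [-0.0, -0.001, -1.0]]
ft_force: [0.5, -0.2, -2.3]
grip_width: 0.0268
gripper_force: 108.5
```

>>> arm_command([
  {"rx":0,"ry":0,"rz":0,"dx":0.0008,"dy":0.0012,"dz":0.02,"fingers":0.02},
  {"rx":0,"ry":0,"rz":0,"dx":0,"dy":0,"dz":0.02,"fingers":0.02},
  {"rx":0,"ry":0,"rz":0,"dx":0,"dy":0,"dz":0.02,"fingers":0.02},
  {"rx":0,"ry":0,"rz":0,"dx":0,"dy":0,"dz":0.01,"fingers":0.02},
  {"rx":0,"ry":0,"rz":0,"dx":0,"dy":0,"dz":0.005,"fingers":0.02},
  {"rx":0,"ry":0,"rz":0,"dx":0,"dy":0,"dz":0.005,"fingers":0.02},
  {"rx":0,"ry":0,"rz":0,"dx":0,"dy":0,"dz":0.003,"fingers":0.02},
  {"rx":0,"ry":0,"rz":0,"dx":0,"dy":0,"dz":0,"fingers":0.02},
])

```text
time_s: 19.25
position: [0.4316, -0.2804, 0.1382]
tool_rot: [[0.954, 0.299, 0.0], [0.299, -0.954, -0.0], [0.0, 0.0, -1.0]]
ft_force: [-0.3, 1.0, -2.4]
grip_width: 0.0267
gripper_force: 108.5
```

>>> arm_command([
  {"rx":0,"ry":0,"rz":0,"dx":0,"dy":0,"dz":0.003,"fingers":0.02},
  {"rx":0,"ry":0,"rz":0,"dx":0,"dy":0,"dz":0.003,"fingers":0.02},
  {"rx":0,"ry":0,"rz":0,"dx":0,"dy":0,"dz":0.003,"fingers":0.02},
  {"rx":0,"ry":0,"rz":0,"dx":0,"dy":0,"dz":0,"fingers":0.02},
])

```text
time_s: 19.65
position: [0.4314, -0.2806, 0.1287]
tool_rot: [[0.954, 0.299, -0.0], [0.299, -0.954, -0.0], [-0.0, 0.0, -1.0]]
ft_force: [-0.5, 0.4, -2.9]
grip_width: 0.027
gripper_force: 108.4
```

>>> arm_command([
  {"rx":0,"ry":0,"rz":0,"dx":0,"dy":0,"dz":0.006,"fingers":0.02},
  {"rx":0,"ry":0,"rz":0,"dx":0,"dy":0,"dz":0.006,"fingers":0.02},
  {"rx":0,"ry":0,"rz":0,"dx":0,"dy":0,"dz":0.006,"fingers":0.02},
  {"rx":0,"ry":0,"rz":0,"dx":0,"dy":0,"dz":0.005,"fingers":0.02},
  {"rx":0,"ry":0,"rz":0,"dx":0,"dy":0,"dz":0.003,"fingers":0.02},
  {"rx":0,"ry":0,"rz":0,"dx":0,"dy":0,"dz":0,"fingers":0.02},
  {"rx":0,"ry":0,"rz":0,"dx":0,"dy":0,"dz":0,"fingers":0.02},
])

```text
time_s: 20.35
position: [0.4315, -0.2806, 0.1031]
tool_rot: [[0.954, 0.299, 0.0], [0.299, -0.954, -0.0], [0.0, 0.0, -1.0]]
ft_force: [-0.5, 0.3, -2.8]
grip_width: 0.0265
gripper_force: 108.4
```

>>> arm_command([
  {"rx":0,"ry":0,"rz":0,"dx":0,"dy":0,"dz":0.0015,"fingers":0.02},
  {"rx":0,"ry":0,"rz":0,"dx":0,"dy":0,"dz":0.001,"fingers":0.02},
  {"rx":0,"ry":0,"rz":0,"dx":0,"dy":0,"dz":0,"fingers":0.04},
  {"rx":0,"ry":0,"rz":0,"dx":0,"dy":0,"dz":0,"fingers":0.06},
  {"rx":0,"ry":0,"rz":0,"dx":0,"dy":0,"dz":0,"fingers":0.08},
  {"rx":0,"ry":0,"rz":0,"dx":0,"dy":0,"dz":0,"fingers":0.08},
  {"rx":0,"ry":0,"rz":0,"dx":0,"dy":0,"dz":0,"fingers":0.08},
  {"rx":0,"ry":0,"rz":0,"dx":0,"dy":0,"dz":0,"fingers":0.08},
])

```text
time_s: 21.15
position: [0.4316, -0.2806, 0.1007]
tool_rot: [[0.954, 0.299, 0.0], [0.299, -0.954, -0.001], [0.0, 0.001, -1.0]]
ft_force: [-0.4, -0.1, 0.6]
grip_width: 0.0797
gripper_force: 0.0
```

>>> arm_command([
  {"rx":0,"ry":0,"rz":0,"dx":0,"dy":0,"dz":-0.02,"fingers":0.08},
  {"rx":0,"ry":0,"rz":0,"dx":0,"dy":0,"dz":-0.03,"fingers":0.08},
  {"rx":0,"ry":0,"rz":0,"dx":0,"dy":0,"dz":-0.03,"fingers":0.08},
  {"rx":0,"ry":0,"rz":0,"dx":0,"dy":0,"dz":-0.03,"fingers":0.08},
  {"rx":0,"ry":0,"rz":0,"dx":0,"dy":0,"dz":-0.03,"fingers":0.08},
  {"rx":0,"ry":0,"rz":0,"dx":-0.03,"dy":0.01,"dz":0,"fingers":0.08},
  {"rx":0,"ry":0,"rz":0,"dx":-0.04,"dy":0.02,"dz":0,"fingers":0.08},
  {"rx":0,"ry":0,"rz":0,"dx":-0.04,"dy":0.02,"dz":0,"fingers":0.08},
  {"rx":0,"ry":0,"rz":0,"dx":-0.04,"dy":0.02,"dz":0,"fingers":0.08},
  {"rx":0,"ry":0,"rz":0,"dx":-0.04,"dy":0.02,"dz":0,"fingers":0.08},
  {"rx":0,"ry":0,"rz":0,"dx":0,"dy":0,"dz":0,"fingers":0.08},
])

```text
time_s: 22.25
position: [0.2739, -0.4263, 0.2403]
tool_rot: [[0.956, 0.294, -0.001], [0.294, -0.956, -0.001], [-0.001, 0.001, -1.0]]
ft_force: [0.2, -0.6, -0.4]
grip_width: 0.0802
gripper_force: 0.0
```

Run:
```python
from f4 import *
S=env.get_image("side");T=env.get_image("top");pickle.dump((S,T),open("im9.pkl","wb"))
f=lambda im,x,y,w,h,k:cv2.resize(im["color"][y:y+h,x:x+w],None,fx=k,fy=k,interpolation=2)
a=np.hstack([f(S,335,128,100,75,4),f(T,380,190,100,75,4)])
b=np.hstack([f(S,290,235,26,20,15)[:300,:390],pan(T,258,202,27,20,15,[(B(.016,.026,.036,.65,.5238,.1333,.032),(0,255,0)),(B(.01,0,.001,0,.5238,.1333,.032),(0,0,255))])])
b=np.pad(b,((0,0),(0,max(0,800-b.shape[1])),(0,0)))[:,:800]
cv2.imwrite("pics/z.png",np.vstack([a,b]))
```

```text
(no output)
```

View pics/z.png

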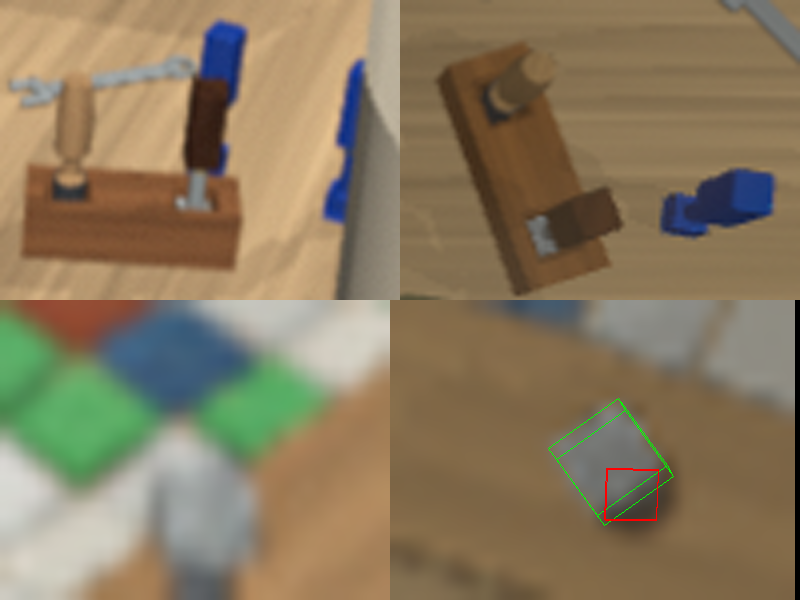

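The picture shows the driver upright in its well as before (S 386,165; T 424,245). The screw head in the top view coincides with the upright model, at about T(272,212), with the head's flats about a quarter turn from before.

```bash
python3 -c "
from rig import env
print(env.close_job())"
```

```text
the job is handed in; nothing more can be done
None
```

The job is handed in (no verdict came back): the loose screw stands upright after a turn I estimate at about a quarter clockwise, and the driver is back upright in its well, both checked in the final camera pictures.

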